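Reset the swing-arm angle jig from 30 degrees to square

TASK

Reset the angle jig from its 30 degree notch to the last notch, where its swing arm stands square to the fixed fence. Pull the plunger up and twist it anticlockwise so that it stays out, swing the arm round past the middle notch to the far one with the plunger still parked out, then twist the plunger back so that it drops fully home and locks the arm there; leave the loose pieces on the bench where they are and let go of everything.

Things in the scene. Friction and masses are not known exactly. Their poses are not given: they have to be found in the camera images.
- jig_pivot (a point): Pivot axis (vertical) of the jig, 29 mm up: a fan-shaped dark steel plate screwed to the bench (15 mm thick, radius 136 mm), three notches in its curved rim, low steel fence (top 35 mm up) along one side. Over it turns a steel swing arm (30 mm wide, 240 long, top 29 mm up). Axes: the jig's; z up, -x from pivot to middle notch. Jig position and heading vary.
- swing_arm (a joint): Swing arm angle (rad), growing anticlockwise from above. Notches: 0 (30 deg from fence; start, locked), 0.524 (60 deg, middle), 1.047 (90 deg, square: target). Stop pins halt the arm 0.026 past either end notch, near enough that the released plunger still finds the notch. Unlocked, 1 to 2 N at the handle move it; it stays where left.
- handle_post (a point): Upright round handle post at the end of the swing arm: 20 mm in diameter, straight from 35 to 78 mm above the bench; this point is on its axis, 58 mm above the bench, 205 mm from the pivot axis. Swings with the arm. Axes: -x points from the pivot along the arm, z up.
- plunger_grip (a point): Centre of the black T-bar on the spring plunger, on the arm 120 mm from the pivot axis. Bar 42 mm long (this point's x axis), 12 wide (y), 15 high; centre 81.5 mm above the bench when home; moves with the bar. Below it a neck (10 mm high, 15 thick), then a slotted bush (27 mm wide, top 54 mm above the bench). Home and untwisted, the bar lies along the arm.
- plunger_pull (a joint): Plunger height (m): 0 home, pin in a notch; 0.018 upper stop. Spring: 6 N at home, 10 N up. A cross pin in the bush's slot lets it twist beyond 0.3 only when lifted over 0.013; twisted beyond 0.5 and let go it rests parked at 0.013, pin clear of the notches. Twisted back below about 0.25 it drops: to 0 over a notch, to about 0.010 if the pin lands on the rim between notches.
- plunger_twist (a joint): Twist of the plunger relative to the arm (rad), growing anticlockwise seen from above: 0 is the bar along the arm (stop), 1.31 the other stop. Turns with slight friction and stays where it is left.
- magnet_square: Bystander, loose: red triangular magnetic square, 95 x 95 x 16 mm; origin at the centre of its underside.
- flat_bar: Bystander, loose: flat bar offcut, 40 x 110 x 8 mm; origin at the centre of its underside.
- angle_piece: Bystander, loose: offcut of angle section, 30 x 80 x 30 mm; origin at the centre of its underside.
- big_nut: Bystander, loose: hexagon nut, 30 x 35 x 16 mm; origin at the centre of its underside.

How it is judged:
By the outcome, as a careful person would: the job done as asked, in the order asked, and still so for the second after the job is handed in, with the robot touching nothing.
It also fails if it takes over 62 s, if anything falls off the work surface, if the arm or the gripper's body presses on something with over 40 N, if the wrist force passes 120 N, or if a joint passes its speed limit or range.

ROBOT

A 6-joint arm with a two-finger parallel gripper is mounted at the origin on a cart in front of the work surface, level with it; the furniture and walls round the work are solid. World frame = base frame: x ahead of the robot, y to its left, z up, the work surface at z = 0. Lengths are in mm, angles in rad, forces in N, time in s.
With the tool pointing down it reaches from about 350 to 875 mm from the base axis. Payload 4.2 kg.
Tool frame: the origin (TCP) lies midway between the tips of the shut fingers; the grasp point (between the pads) lies 19 mm behind it (arm.tcp_to_grasp is the distance from the TCP to the grasp point, in mm); z points along the fingers, y is the line along which they close (so a half turn about z gives the same grasp; the last joint's range is limited). The gripper opens to 85 mm and grips with 20 to 120 N. Pads are 22 mm wide; open, the fingers measure 114 mm over their backs; the gripper's body (76 mm by 85 mm) begins 54 mm behind the grasp point. The pads swing forward as they close: fully open they stand 13 mm farther back than shut.
Start: joints at [1.508, 0.385, 0.008, 0, -1.194, -0.259], TCP at [197.639, 592.906, 231.312] pointing down, gripper open.
Joint ranges: [-3.14, 3.14], [-1.21, 2.06], [-1.07, 1.41], [-3.16, 2.05], [-2.99, -0.16], [-3.1, 3.1]. Speed limits (rad/s): [2.79, 2.79, 3.14, 3.14, 3.14, 3.14].

INTERFACE

Orientations are given as a unit quaternion [x, y, z, w].
In Python, from bench import arm, imaging, job, models gives the robot as it stands.
- The arm moves only by the tool arm_command, never from a script. Its argument "rows" is a list of rows, each an object with "grip": the opening, from 0 (shut) to 1 (fully open); "linear": the shift along the tool's x, y, z in mm, a list of three; "rot": the turn, a rotation vector about the tool's x, y, z in rad, a list of three. In form: [{"grip": grip, "linear": [tx, ty, tz], "rot": [rx, ry, rz]}, ...]. A call has 1 to 10 rows; each row is the pose to reach, as a shift and turn from the pose commanded when the call began, along the tool's axes at that moment; what a row does not reach only later rows make up. A row lasts 1/8 s, in which the tool goes at most 62.5 mm and 10.7 degrees, less where a joint would pass 70% of its speed; a pose out of reach is approached as far as the arm can. A call with a gripper value outside its range is refused whole. The fingers move at their own pace and stop on an object; the grip force is fixed at half the most. Time passes only in rows, so rows that repeat a pose let the fingers close. It gives the time, the measured TCP pose, the force, the opening and the grip force at its end, in the units of the state.
- arm.read_state(): the state, without advancing time (a new reading comes with each control period).
- imaging.get_image(name): name is "side" or "top"; returns a dict with "frame" (420x560x3 uint8, red, green, blue), "fx", "fy", "cx", "cy" (pixels), "extrinsics" (4x4, takes a point from world to camera coordinates). Camera axes: x right, y down, z forward; pixel columns grow to the right and rows downward; lengths in mm; the calibration is good to about 2 mm. A picture is of the moment at which its call begins. There is no depth.
- job.job_done(): hands the job in; it is judged then, once.
Trained networks look in a picture, given as the dict that the camera call returned (one of the last four; its "shot" number tells which), for a name from the list of things; names that differ only in an ending like _2 or _b are one class to them, and where a whole thing is asked for, a point or a joint stands for the part that bears it (a point fixed in the world has none). Each returns a list of dicts, best first, with "score" (0 to 1); they miss things now and then, are a little off and sometimes report something else, mostly with a low value. They report only what shows in the picture. A call takes as long as a camera call.
- models.spot_in(picture, query): "rect" ([left, top, right, bottom] in pixels, round what is visible of it).
- models.tip_of(picture, query): "pixel" ([column, row] in pixels: a listed point, or the origin of a listed thing).
The state is a dict: "clock": time; "joints": joint angles; "joint_vel": joint speeds; "joint_efforts": joint torques, N m; "position": TCP position; "ee_rot": TCP orientation; "contact_force": force on the tool from outside, world axes, zero at the start; "wrist_torque": the same for the moment, N m; "gripper_width": finger opening in mm; "grasp_force": force on a finger pad.
Only numpy, scipy, OpenCV 4.12 (cv2) and the standard library are available. Lean on these libraries where they do the work, as an engineer would, in place of code of your own. Each camera call takes 0.05 s, during which the arm holds its last target. There are 200 camera calls.

## Working session

There is one attempt and no reset: what is moved stays moved. The work goes in short steps, Python scripts to look and compute and a tool call to move; the robot and the scene stay as the last step left them, time stands still between calls to the robot, and variables do not carry over. Pictures are saved under pics/ and viewed, at most 10 in all, crops included, and the job is handed in when it is done.

Besides the shell and the picture viewer there is one more tool, called after "Call:" by a JSON object that holds its "api" and its "payload". arm_command: Moves the arm, as the interface text tells. Its arguments: {"type":"object","properties":{"rows":{"type":"array"}},"required":["rows"]}

```bash
mkdir -p pics
cat > h.py <<'E'
import numpy as np, cv2
from bench import arm, imaging, job, models
from scipy.spatial.transform import Rotation as R
def ray(p,px):
    E=np.array(p["extrinsics"]);Rm=E[:3,:3];t=E[:3,3]
    d=Rm.T@np.array([(px[0]-p["cx"])/p["fx"],(px[1]-p["cy"])/p["fy"],1]);o=-Rm.T@t
    return o,d
def atz(p,px,z):
    o,d=ray(p,px); return o+d*(z-o[2])/d[2]
def tri(p1,a,p2,b):
    A=[];B=[]
    for p,x in((p1,a),(p2,b)):
        o,d=ray(p,x);d=d/np.linalg.norm(d);P=np.eye(3)-np.outer(d,d);A.append(P);B.append(P@o)
    return np.linalg.lstsq(np.vstack(A),np.hstack(B),rcond=None)[0]
def save(p,n): cv2.imwrite(n,cv2.cvtColor(p["frame"],cv2.COLOR_RGB2BGR))
E
python3 - <<'E'
from h import *
s=arm.read_state();print({k:np.round(v,3) for k,v in s.items()})
T=imaging.get_image("top");S=imaging.get_image("side")
save(T,"pics/t0.png");save(S,"pics/s0.png")
for q,z in (("jig_pivot",29),("handle_post",58),("plunger_grip",81.5)):
    a=models.tip_of(T,q);b=models.tip_of(S,q)
    print(q,[(d["pixel"],round(d["score"],2),atz(T,d["pixel"],z).round(1)) for d in a[:2]],[(d["pixel"],round(d["score"],2),atz(S,d["pixel"],z).round(1)) for d in b[:2]])
    if a and b: print(tri(T,a[0]["pixel"],S,b[0]["pixel"]).round(1))
E
```

```text
{'clock': np.float64(0.0), 'joints': array([ 1.508e+00,  3.860e-01,  7.000e-03, -1.000e-03, -1.194e+00,
       -2.590e-01]), 'joint_vel': array([ 0.001,  0.002, -0.   , -0.001, -0.   ,  0.002]), 'joint_efforts': array([-0.0000e+00, -3.9229e+01,  1.8840e+01,  4.1860e+00, -5.0000e-03,
       -0.0000e+00]), 'position': array([197.453, 592.36 , 230.212]), 'ee_rot': array([ 0.987, -0.16 , -0.   ,  0.001]), 'contact_force': array([-0.12 , -1.162,  0.902]), 'wrist_torque': array([0.008, 0.018, 0.039]), 'grasp_force': np.float64(0.0), 'gripper_width': np.float64(85.497)}
jig_pivot [([297.5, 155.1], 0.93, array([ 656.5, -130.2,   29. ]))] [([238.4, 198.8], 0.57, array([ 648.7, -127.8,   29. ]))]
[ 653.1 -130.5   27.9]
handle_post [([274.0, 240.3], 0.66, array([458.7, -48. ,  58. ]))] [([314.5, 219.5], 0.67, array([463.6, -42. ,  58. ]))]
[461.7 -48.1  52.8]
plunger_grip [([284.9, 199.0], 0.66, array([543.3, -83.3,  81.5])), ([273.3, 238.8], 0.27, array([459.1, -46.5,  81.5]))] [([279.9, 193.2], 0.61, array([543.9, -90.8,  81.5]))]
[542.3 -83.   87. ]
```

View pics/t0.png

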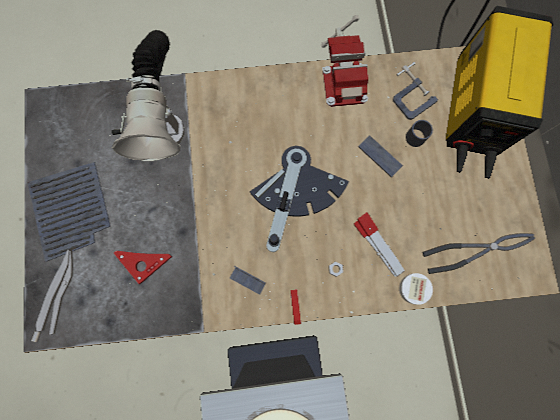

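View pics/s0.png

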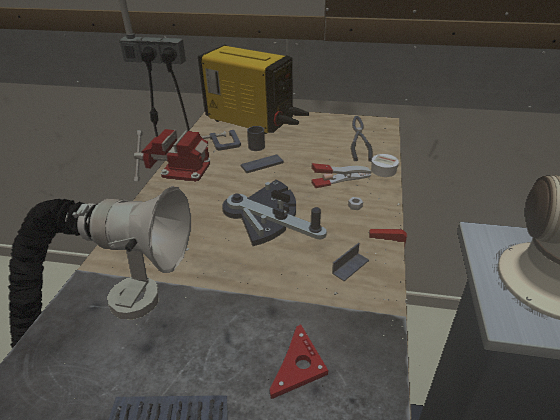

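The top view shows the arm running from the pivot at (297,155), past the plunger at (285,200), to the handle at (274,240). The plier handles are at about (365,225), near where the arm will end up. The side view agrees: pivot (237,200), bar (280,195), handle (315,220). Next I'll fit one rigid jig model to all of these points.

```bash
cat >> h.py <<'E'
def proj(p,X):
    E=np.array(p["extrinsics"]);c=E[:3,:3]@np.array(X)+E[:3,3]
    return np.array([p["cx"]+p["fx"]*c[0]/c[2],p["cy"]+p["fy"]*c[1]/c[2]])
def pts(v,dz=0):
    d=np.array([np.cos(v[2]),np.sin(v[2])])
    f=lambda r,z:np.array([v[0]+r*d[0],v[1]+r*d[1],z])
    return {"jig_pivot":f(0,29),"handle_post":f(205,58),"plunger_grip":f(120,81.5+dz)}
def fit(T,S,v0,dz=0,free=(0,1,2)):
    from scipy.optimize import least_squares
    ob=[]
    for p in(T,S):
        for q in pts(v0):
            a=[d for d in models.tip_of(p,q) if d["score"]>.4]
            if a: ob.append((p,q,np.array(a[0]["pixel"])))
    def F(x):
        v=np.array(v0,float);v[list(free)]=x;P=pts(v,dz)
        return np.hstack([proj(p,P[q])-u for p,q,u in ob])
    r=least_squares(F,np.array(v0,float)[list(free)],loss="soft_l1")
    v=np.array(v0,float);v[list(free)]=r.x
    return v,[(q,F(r.x)[2*i:2*i+2].round(1)) for i,(p,q,u) in enumerate(ob)]
E
python3 - <<'E'
from h import *
T=imaging.get_image("top");S=imaging.get_image("side")
v,res=fit(T,S,[654,-130,np.radians(157)])
print(v.round(3),np.degrees(v[2]),res);P=pts(v);print({k:x.round(1) for k,x in P.items()})
V=v.copy();V[2]+=np.pi/3;print("target",pts(V))
o=[]
for p,(cx,cy),h in((T,(300,205),60),(S,(280,210),60)):
    k=6;c=p["frame"][cy-h:cy+h,cx-h:cx+h][:,:,::-1];c=cv2.resize(c,None,fx=3.3,fy=3.3,interpolation=2).copy();k=3.3
    for w,col in((v,(0,255,0)),(V,(255,0,255))):
        for x in pts(w).values():
            u=proj(p,x);cv2.circle(c,(int((u[0]-cx+h+.5)*k),int((u[1]-cy+h+.5)*k)),3,col,1)
    o.append(c)
cv2.imwrite("pics/c1.png",np.hstack(o))
E
```

```text
[ 651.259 -126.78     2.766] 158.46938680976695 [('jig_pivot', array([0.1, 2.9])), ('handle_post', array([-0.6,  0.4])), ('plunger_grip', array([-2.7, -2.2])), ('jig_pivot', array([-0.9, -1. ])), ('handle_post', array([ 0.8, -1.4])), ('plunger_grip', array([ 0. , -3.3]))]
{'jig_pivot': array([ 651.3, -126.8,   29. ]), 'handle_post': array([460.6, -51.5,  58. ]), 'plunger_grip': array([539.6, -82.7,  81.5])}
target {'jig_pivot': array([ 651.25862347, -126.77957424,   29.        ]), 'handle_post': array([ 490.75578914, -254.30933614,   58.        ]), 'plunger_grip': array([ 557.30574484, -201.43114218,   81.5       ])}
```

View pics/c1.png

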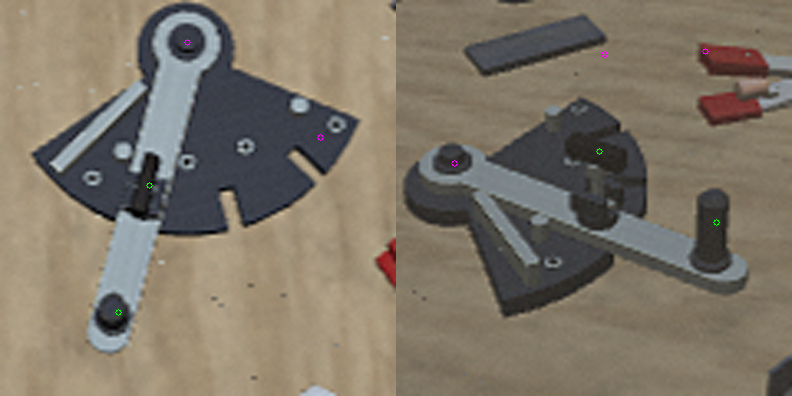

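```bash
cat >> h.py <<'E'
def step(c,t):
    """c,t: x,y,z,yaw(deg) commanded/target -> linear, rot"""
    a=np.radians(c[3]);d=np.array(t[:3])-np.array(c[:3])
    return [round(float(d@[np.cos(a),np.sin(a),0]),1),round(float(d@[np.sin(a),-np.cos(a),0]),1),round(-float(d[2]),1)],[0,0,round(-float(np.radians(t[3]-c[3])),3)]
E
python3 - <<'E'
from h import *
T=imaging.get_image("top")
q=[atz(T,((x+.5)/3.3-.5+240,(y+.5)/3.3-.5+145),29)[:2] for x,y in((187,42),(169,100),(138.5,230),(108,335))]
print(np.round(q,1));d=q[2]-q[1];print(np.degrees(np.arctan2(d[1],d[0])));d=q[3]-q[0];print(np.degrees(np.arctan2(d[1],d[0])))
for p in(arm.read_state(),): print(p["ee_rot"])
a=2*np.degrees(np.arctan2(-.16,.987))
c=[197.6,592.9,231.3,-18.42];print(step(c,[540,-83,231.3,-22]),step(c,[540,-83,140,-22]))
E
```

```text
[[ 651.3 -126.6]
 [ 610.2 -107.9]
 [ 519.7  -73.7]
 [ 449.5  -43.1]]
159.34682661514495
157.50764089964352
[ 9.87082372e-01 -1.60213578e-01 -1.45407610e-05 -1.58638114e-05]
([538.4, 533.1, -0.0], [0, 0, 0.062]) ([538.4, 533.1, 91.3], [0, 0, 0.062])
```

Call:
{"api": "arm_command", "payload": {"rows": [{"grip":1,"linear":[108,107,0],"rot":[0,0,0.054]},{"grip":1,"linear":[215,213,0],"rot":[0,0,0.054]},{"grip":1,"linear":[323,320,0],"rot":[0,0,0.054]},{"grip":1,"linear":[430,426,0],"rot":[0,0,0.054]},{"grip":1,"linear":[538.4,533.1,0],"rot":[0,0,0.054]},{"grip":1,"linear":[538.4,533.1,0],"rot":[0,0,0.054]},{"grip":1,"linear":[538.4,533.1,0],"rot":[0,0,0.054]},{"grip":1,"linear":[538.4,533.1,0],"rot":[0,0,0.054]},{"grip":1,"linear":[538.4,533.1,0],"rot":[0,0,0.054]},{"grip":1,"linear":[538.4,533.1,0],"rot":[0,0,0.054]}]}}

```text
clock: 2.1
position: [480.7, 33.4, 231.8]
ee_rot: [0.982, -0.187, 0.001, -0.0]
contact_force: [1.4, 1.5, 0.1]
gripper_width: 85.5
grasp_force: 0.0
```

Call:
{"api": "arm_command", "payload": {"rows": [{"grip":1,"linear":[40,36,10],"rot":[0,0,0]},{"grip":1,"linear":[80,71,20],"rot":[0,0,0]},{"grip":1,"linear":[98.4,87.5,40],"rot":[0,0,0]},{"grip":1,"linear":[98.4,87.5,80],"rot":[0,0,0]},{"grip":1,"linear":[98.4,87.5,110],"rot":[0,0,0]},{"grip":1,"linear":[98.4,87.5,110],"rot":[0,0,0]}]}}

```text
clock: 2.85
position: [537.7, -82.6, 119.2]
ee_rot: [0.982, -0.187, -0.003, 0.001]
contact_force: [0.3, 0.2, -0.2]
gripper_width: 85.8
grasp_force: 0.0
```

Run:
```python
from h import *
s=arm.read_state();print(s["position"],s["ee_rot"])
S=imaging.get_image("side");T=imaging.get_image("top")
a=S["frame"][120:280,180:380][:,:,::-1];b=T["frame"][120:280,190:390][:,:,::-1]
cv2.imwrite("pics/c2.png",cv2.resize(np.hstack([a,b]),None,fx=2,fy=2,interpolation=2))
```

```text
[537.6775524  -82.56544071 119.24804169] [ 9.82348031e-01 -1.87041840e-01 -2.66272112e-03  7.78808261e-04]
```

View pics/c2.png

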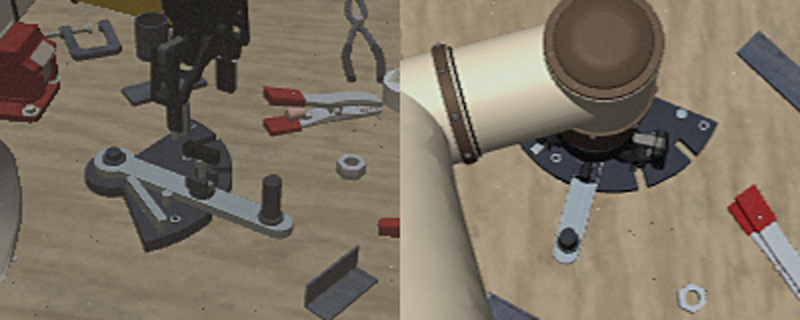

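The gripper is straddling the bar: in the crop the fingers are at (182,130) and (228,90), with the bar at (203,150). I'll lower it and close.

Call:
{"api": "arm_command", "payload": {"rows": [{"grip":1,"linear":[1.5,0,20],"rot":[0,0,0]},{"grip":1,"linear":[1.5,0,46],"rot":[0,0,0]},{"grip":1,"linear":[1.5,0,46],"rot":[0,0,0]},{"grip":0.3,"linear":[1.5,0,46],"rot":[0,0,0]},{"grip":0,"linear":[1.5,0,46],"rot":[0,0,0]},{"grip":0,"linear":[1.5,0,46],"rot":[0,0,0]},{"grip":0,"linear":[1.5,0,46],"rot":[0,0,0]},{"grip":0,"linear":[1.5,0,46],"rot":[0,0,0]}]}}

```text
clock: 3.95
position: [541.5, -81.7, 76.2]
ee_rot: [0.982, -0.187, 0.001, -0.001]
contact_force: [-1.7, 6.9, 3.5]
gripper_width: 10.1
grasp_force: 65.1
```

Call:
{"api": "arm_command", "payload": {"rows": [{"grip":0,"linear":[0,0,-6],"rot":[0,0,0]},{"grip":0,"linear":[0,0,-12],"rot":[0,0,0]},{"grip":0,"linear":[0,0,-16],"rot":[0,0,0]},{"grip":0,"linear":[0,0,-16],"rot":[0,0,0]},{"grip":0,"linear":[0,0,-16],"rot":[0,0,0]}]}}

```text
clock: 4.58
position: [540.8, -82.7, 91.0]
ee_rot: [0.982, -0.187, 0.0, -0.0]
contact_force: [4.6, 2.5, -9.4]
gripper_width: 10.0
grasp_force: 62.8
```

Call:
{"api": "arm_command", "payload": {"rows": [{"grip":0,"linear":[0,0,-1],"rot":[0,0,-0.1]},{"grip":0,"linear":[0,0,-1],"rot":[0,0,-0.25]},{"grip":0,"linear":[0,0,-1],"rot":[0,0,-0.4]},{"grip":0,"linear":[0,0,-1],"rot":[0,0,-0.55]},{"grip":0,"linear":[0,0,-1],"rot":[0,0,-0.7]},{"grip":0,"linear":[0,0,-1],"rot":[0,0,-0.85]},{"grip":0,"linear":[0,0,-1],"rot":[0,0,-1.0]},{"grip":0,"linear":[0,0,-1],"rot":[0,0,-1.0]},{"grip":0,"linear":[0,0,-1],"rot":[0,0,-1.0]}]}}

```text
clock: 5.7
position: [539.9, -83.1, 91.8]
ee_rot: [0.952, 0.306, -0.001, -0.0]
contact_force: [2.7, 0.1, -10.7]
gripper_width: 10.3
grasp_force: 62.8
```

Call:
{"api": "arm_command", "payload": {"rows": [{"grip":0,"linear":[0,0,2],"rot":[0,0,0]},{"grip":0,"linear":[0,0,3],"rot":[0,0,0]},{"grip":0.3,"linear":[0,0,3],"rot":[0,0,0]},{"grip":0.6,"linear":[0,0,3],"rot":[0,0,0]},{"grip":0.6,"linear":[0,0,3],"rot":[0,0,0]},{"grip":0.6,"linear":[0,0,-30],"rot":[0,0,0]},{"grip":0.6,"linear":[0,0,-60],"rot":[0,0,0]},{"grip":0.6,"linear":[0,0,-60],"rot":[0,0,0]}]}}

```text
clock: 6.7
position: [542.6, -82.7, 155.5]
ee_rot: [0.952, 0.307, 0.003, 0.001]
contact_force: [-0.8, 0.9, -0.8]
gripper_width: 51.3
grasp_force: 0.0
```

Call:
{"api": "arm_command", "payload": {"rows": [{"grip":0.6,"linear":[-23,-37,0],"rot":[0,0,0.18]},{"grip":0.6,"linear":[-46,-74,0],"rot":[0,0,0.36]},{"grip":0.6,"linear":[-46,-74,0],"rot":[0,0,0.54]},{"grip":0.6,"linear":[-46,-74,0],"rot":[0,0,0.72]},{"grip":0.6,"linear":[-46,-74,0],"rot":[0,0,0.9]},{"grip":0.6,"linear":[-46,-74,0],"rot":[0,0,1.0]},{"grip":0.6,"linear":[-46,-74,0],"rot":[0,0,1.0]}]}}

```text
clock: 7.58
position: [459.7, -49.7, 151.9]
ee_rot: [0.983, -0.186, -0.0, 0.0]
contact_force: [0.0, -0.2, -0.5]
gripper_width: 51.3
grasp_force: 0.0
```

Run:
```python
from h import *
s=arm.read_state();print(s["position"],s["ee_rot"])
S=imaging.get_image("side");T=imaging.get_image("top")
for q,z in(("handle_post",58),("plunger_grip",94.5)):
  for p in(T,S): print(q,[(np.round(d["pixel"]),round(d["score"],2),atz(p,d["pixel"],z).round(1)) for d in models.tip_of(p,q)[:2]])
v=[651.3,-126.8,np.radians(158.5)];P=pts(v,13);print(proj(S,P["plunger_grip"]),proj(S,P["handle_post"]))
a=S["frame"][150:250,210:350][:,:,::-1];b=T["frame"][150:250,230:370][:,:,::-1]
cv2.imwrite("pics/c3.png",cv2.resize(np.hstack([a,b]),None,fx=2.8,fy=2.8,interpolation=2))
```

```text
[459.69773355 -49.7009182  151.86704874] [ 9.82504554e-01 -1.86237829e-01 -4.90316263e-04  1.76897409e-04]
handle_post [(array([278., 244.]), 0.9, array([449.6, -55.3,  58. ]))]
handle_post [(array([315., 218.]), 0.62, array([462.9, -48.8,  58. ]))]
plunger_grip []
plunger_grip [(array([283., 188.]), 0.79, array([536.4, -92.1,  94.5])), (array([354., 206.]), 0.41, array([386.6, -49.5,  94.5]))]
[281.141    190.439986] [316.49008389 216.77471206]
```

View pics/c3.png

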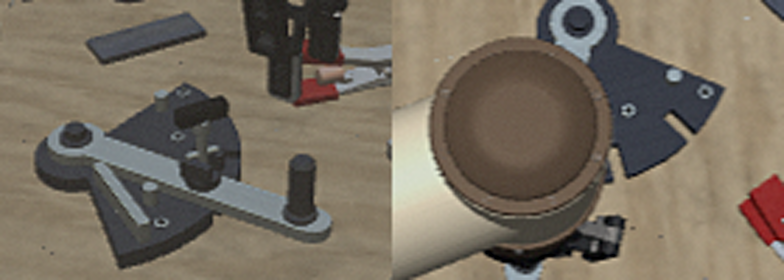

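The side view shows the T-bar raised and turned at crop (200,110), so it is parked. The gripper is above the post at (303,160). I'll lower it round the post and close it to a loose cage.

Call:
{"api": "arm_command", "payload": {"rows": [{"grip":0.6,"linear":[0,1,50],"rot":[0,0,0]},{"grip":0.6,"linear":[0,1,90],"rot":[0,0,0]},{"grip":0.6,"linear":[0,1,103],"rot":[0,0,0]},{"grip":0.33,"linear":[0,1,103],"rot":[0,0,0]},{"grip":0.33,"linear":[0,1,103],"rot":[0,0,0]},{"grip":0.33,"linear":[0,1,103],"rot":[0,0,0]}]}}

```text
clock: 8.62
position: [460.6, -50.5, 50.6]
ee_rot: [0.982, -0.187, 0.001, -0.0]
contact_force: [0.3, -0.9, -0.9]
gripper_width: 28.0
grasp_force: 0.3
```

Call:
{"api": "arm_command", "payload": {"rows": [{"grip":0.33,"linear":[1.0,20.5,0],"rot":[0,0,-0.1]},{"grip":0.33,"linear":[4.1,40.7,0],"rot":[0,0,-0.2]},{"grip":0.33,"linear":[9.2,60.6,0],"rot":[0,0,-0.3]},{"grip":0.33,"linear":[16.2,79.8,0],"rot":[0,0,-0.4]},{"grip":0.33,"linear":[25.1,98.3,0],"rot":[0,0,-0.5]},{"grip":0.33,"linear":[35.8,115.8,0],"rot":[0,0,-0.6]},{"grip":0.33,"linear":[48.2,132.1,0],"rot":[0,0,-0.7]},{"grip":0.33,"linear":[62.2,147.1,0],"rot":[0,0,-0.8]},{"grip":0.33,"linear":[77.6,160.6,0],"rot":[0,0,-0.9]},{"grip":0.33,"linear":[85.8,166.7,0],"rot":[0,0,-0.95]}]}}

```text
clock: 9.88
position: [466.5, -223.5, 49.7]
ee_rot: [0.959, 0.281, -0.009, -0.015]
contact_force: [-26.0, 93.6, 55.5]
gripper_width: 28.0
grasp_force: 54.0
```

Call:
{"api": "arm_command", "payload": {"rows": [{"grip":0.33,"linear":[-6,-18,0],"rot":[0,0,0.05]},{"grip":0.33,"linear":[-6,-18,0],"rot":[0,0,0.05]}]}}

```text
clock: 10.12
position: [463.2, -223.7, 50.7]
ee_rot: [0.966, 0.26, 0.0, -0.0]
contact_force: [-2.2, 2.3, 3.3]
gripper_width: 28.4
grasp_force: 2.5
```

Run:
```python
from h import *
s=arm.read_state();print(s["position"],s["ee_rot"],s["contact_force"])
S=imaging.get_image("side");T=imaging.get_image("top")
a=S["frame"][120:260,210:400][:,:,::-1];b=T["frame"][130:270,230:420][:,:,::-1]
cv2.imwrite("pics/c4.png",cv2.resize(np.hstack([a,b]),None,fx=2.1,fy=2.1,interpolation=2))
for px in((364,213),(356,217),(371,234)): print(atz(T,px,0),atz(T,px,25))
```

```text
[ 463.20544942 -223.66764773   50.72654437] [ 9.65539481e-01  2.60256183e-01  4.78965861e-04 -2.14572158e-05] [-2.22071838  2.30189687  3.32401017]
[ 502.79514334 -269.43966266    0.        ] [ 498.75564627 -263.80842555   25.        ]
[ 495.7445516  -248.97968978    0.        ] [ 491.87168549 -243.83199579   25.        ]
[ 451.0440795  -277.23229923    0.        ] [ 448.22764713 -271.41689396   25.        ]
```

View pics/c4.png

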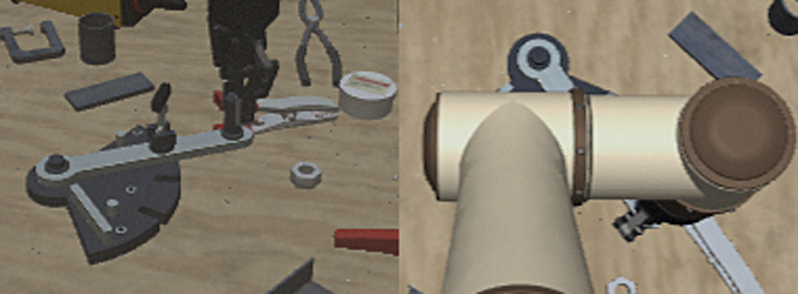

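Run:
```python
from h import *
s=arm.read_state();print(np.round(s["joints"],3))
S=imaging.get_image("side");T=imaging.get_image("top")
o=cv2.imread("pics/s0.png").astype(int);n=S["frame"][:,:,::-1].astype(int)
t0=cv2.imread("pics/t0.png").astype(int);tn=T["frame"][:,:,::-1].astype(int)
d=abs(o-n).max(2)>25;print("side diff cols per region 335-375:",d[155:195,335:375].sum(), "top tip",(abs(t0-tn).max(2)>25)[245:280,380:405].sum())
for nm,a in (("s",o),("t",t0),("sn",n)):
    m=((a[:,:,2]>110)&(a[:,:,1]<70)&(a[:,:,0]<80)).astype(np.uint8)
    k,l,st,c=cv2.connectedComponentsWithStats(m)
    print(nm,[(list(st[i][:4]),st[i][4]) for i in range(1,k) if st[i][4]>25])
for q in("handle_post","plunger_grip"):
    print(q,[(d["pixel"],round(d["score"],2)) for d in models.tip_of(S,q)[:2]])
for D in(40,45,50,55,60):
    P=pts([651.3,-126.8,np.radians(158.5+D)],13);print(D,proj(S,P["handle_post"]).round(1),proj(S,P["plunger_grip"]).round(1))
print(tri(T,(364,220),S,(322,167)),tri(T,(364,220),S,(322,182)))
```

```text
[-0.137  0.413 -0.484  0.    -0.673  2.233]
side diff cols per region 335-375: 49 top tip 0
s [([np.int32(312), np.int32(163), np.int32(20), np.int32(7)], np.int32(73)), ([np.int32(312), np.int32(178), np.int32(18), np.int32(7)], np.int32(80)), ([np.int32(370), np.int32(229), np.int32(34), np.int32(5)], np.int32(135)), ([np.int32(270), np.int32(325), np.int32(57), np.int32(69)], np.int32(1420))]
t [([np.int32(328), np.int32(36), np.int32(36), np.int32(18)], np.int32(521)), ([np.int32(335), np.int32(67), np.int32(33), np.int32(15)], np.int32(395)), ([np.int32(323), np.int32(73), np.int32(11), np.int32(25)], np.int32(175)), ([np.int32(353), np.int32(85), np.int32(14), np.int32(8)], np.int32(39)), ([np.int32(336), np.int32(87), np.int32(14), np.int32(8)], np.int32(45)), ([np.int32(335), np.int32(99), np.int32(25), np.int32(6)], np.int32(73)), ([np.int32(354), np.int32(213), np.int32(24), np.int32(24)], np.int32(297)), ([np.int32(114), np.int32(251), np.int32(57), np.int32(33)], np.int32(805)), ([np.int32(291), np.int32(290), np.int32(10), np.int32(34)], np.int32(207))]
sn [([np.int32(370), np.int32(229), np.int32(36), np.int32(6)], np.int32(146)), ([np.int32(270), np.int32(325), np.int32(57), np.int32(69)], np.int32(1455))]
handle_post [([323.2, 174.4], 0.94)]
plunger_grip [([291.4, 165.8], 0.41)]
40 [324.6 180.1] [288.4 170. ]
45 [322.6 176. ] [287.5 167.6]
50 [320.  172.2] [286.1 165.3]
55 [316.8 168.5] [284.5 163.1]
60 [313.2 165.1] [282.5 161.1]
[ 473.50911183 -253.99570072   55.47146761] [ 476.56976028 -264.81051294    5.46840395]
```

Run:
```python
import cv2,numpy as np
s=cv2.imread("pics/s0.png")[150:200,300:350];t=cv2.imread("pics/t0.png")[200:250,340:390]
cv2.imwrite("pics/c5.png",cv2.resize(np.hstack([s,t]),None,fx=8,fy=8,interpolation=cv2.INTER_NEAREST))
```

```text
(no output)
```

View pics/c5.png

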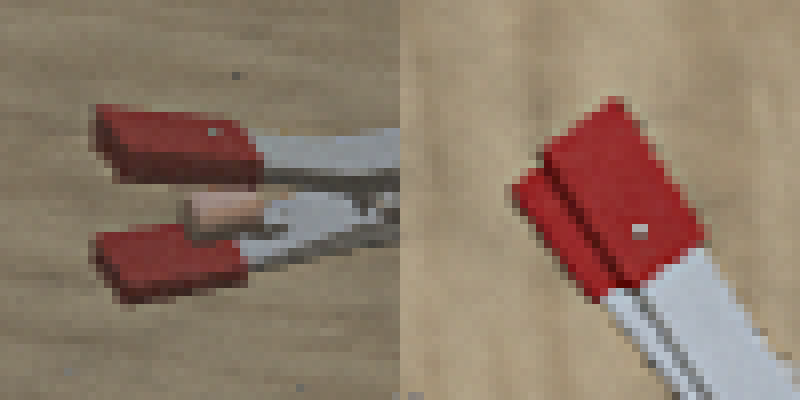

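Run:
```python
from h import *
S=imaging.get_image("side");T=imaging.get_image("top")
for n,t,s in(("A",(358.1,219.7),(315,169.5)),("B",(367,212),(312,163.2)),("C",(369,236),(332.3,172)),("D",(377,230),(331,165.3))):
    X=tri(T,t,S,s);print(n,X.round(1),(proj(T,X)-t).round(1),(proj(S,X)-s).round(1),"r,ang from start",np.hypot(X[0]-651.3,X[1]+126.8).round(1),(np.degrees(np.arctan2(X[1]+126.8,X[0]-651.3))%360-158.5).round(1))
```

```text
A [ 482.8 -241.7   53.4] [-0.1 -0.9] [0.8 0.2] r,ang from start 203.9 55.8
B [ 494.8 -263.6   57.5] [0. 0.] [-0. -0.] r,ang from start 207.8 62.7
C [ 443.3 -263.4   36.9] [-0.  -0.2] [0.1 0. ] r,ang from start 248.8 54.8
D [ 451.  -281.6   45.1] [0.1 1. ] [-0.9 -0.2] r,ang from start 253.2 59.2
```

The earth clamp's upper jaw stands 53–58 mm high right where the post ends up, so the finger tip (z = 50) hit it. I'll raise the cage to z≈66, above the jaw but still round the post top (78), and go on in small steps.

Run:
```python
from h import *
c=[463.2,-223.7,50.7,30.17]
print(step(c,[*c[:2],66,c[3]]))
for D in(50,53,56,58,60,61,62,63):
    y=D-21.5;a=np.radians(y);print(D,step(c,[651.3-205*np.cos(a),-126.8-205*np.sin(a),66,y]))
```

```text
([0.0, 0.0, -15.3], [0, 0, -0.0])
50 ([6.4, 4.8, -15.3], [0, 0, 0.029])
53 ([6.4, 15.5, -15.3], [0, 0, -0.023])
56 ([6.9, 26.2, -15.3], [0, 0, -0.076])
58 ([7.6, 33.4, -15.3], [0, 0, -0.11])
60 ([8.5, 40.5, -15.3], [0, 0, -0.145])
61 ([9.0, 44.0, -15.3], [0, 0, -0.163])
62 ([9.6, 47.5, -15.3], [0, 0, -0.18])
63 ([10.3, 51.0, -15.3], [0, 0, -0.198])
```

Call:
{"api": "arm_command", "payload": {"rows": [{"grip":0.33,"linear":[0,0,-15.3],"rot":[0,0,0]},{"grip":0.33,"linear":[6.4,4.8,-15.3],"rot":[0,0,0.029]},{"grip":0.33,"linear":[6.4,10,-15.3],"rot":[0,0,0]},{"grip":0.33,"linear":[6.4,15.5,-15.3],"rot":[0,0,-0.023]},{"grip":0.33,"linear":[6.4,15.5,-15.3],"rot":[0,0,-0.023]}]}}

```text
clock: 11.15
position: [477.2, -236.1, 64.2]
ee_rot: [0.963, 0.27, -0.0, 0.0]
contact_force: [0.2, 1.0, 0.1]
gripper_width: 28.2
grasp_force: 0.0
```

Call:
{"api": "arm_command", "payload": {"rows": [{"grip":0.33,"linear":[0.3,5,-1],"rot":[0,0,-0.025]},{"grip":0.33,"linear":[0.6,10,-1],"rot":[0,0,-0.05]},{"grip":0.33,"linear":[0.8,14,-1],"rot":[0,0,-0.07]},{"grip":0.33,"linear":[0.8,14,-1],"rot":[0,0,-0.07]}]}}

```text
clock: 11.65
position: [485.3, -247.4, 65.7]
ee_rot: [0.953, 0.304, 0.0, 0.0]
contact_force: [-0.7, 0.3, 1.1]
gripper_width: 27.8
grasp_force: 0.0
```

Call:
{"api": "arm_command", "payload": {"rows": [{"grip":0.33,"linear":[0.4,4,0],"rot":[0,0,-0.02]},{"grip":0.33,"linear":[0.7,8,0],"rot":[0,0,-0.04]},{"grip":0.33,"linear":[1,11,0],"rot":[0,0,-0.055]},{"grip":0.33,"linear":[1,11,0],"rot":[0,0,-0.055]}]}}

```text
clock: 12.15
position: [492.5, -255.7, 65.7]
ee_rot: [0.944, 0.33, 0.0, 0.0]
contact_force: [-0.2, -0.1, 0.7]
gripper_width: 28.3
grasp_force: 0.0
```

Call:
{"api": "arm_command", "payload": {"rows": [{"grip":0.33,"linear":[0.2,3,0],"rot":[0,0,-0.015]},{"grip":0.33,"linear":[0.4,6,0],"rot":[0,0,-0.03]},{"grip":0.33,"linear":[0.4,6,0],"rot":[0,0,-0.03]}]}}

```text
clock: 12.52
position: [494.2, -258.1, 65.2]
ee_rot: [0.939, 0.344, -0.002, -0.002]
contact_force: [-3.2, 7.9, 3.6]
gripper_width: 28.4
grasp_force: 4.3
```

Call:
{"api": "arm_command", "payload": {"rows": [{"grip":0.4,"linear":[0,-4,0],"rot":[0,0,0]},{"grip":0.5,"linear":[0,-4,0],"rot":[0,0,0]},{"grip":0.5,"linear":[0,-4,-40],"rot":[0,0,0]},{"grip":0.6,"linear":[0,-4,-95],"rot":[0,0,0]},{"grip":0.6,"linear":[-50,-40,-95],"rot":[0,0,0]},{"grip":0.6,"linear":[-100,-80,-95],"rot":[0,0,0]},{"grip":0.6,"linear":[-100,-80,-95],"rot":[0,0,0]},{"grip":0.6,"linear":[-100,-80,-95],"rot":[0,0,0]}]}}

```text
clock: 13.52
position: [368.8, -264.0, 161.4]
ee_rot: [0.939, 0.344, 0.001, 0.001]
contact_force: [0.7, 1.1, 0.0]
gripper_width: 51.3
grasp_force: 0.0
```

Run:
```python
from h import *
s=arm.read_state();print(s["position"],s["ee_rot"],s["contact_force"])
S=imaging.get_image("side");T=imaging.get_image("top")
v,res=fit(T,S,[651.3,-126.8,np.radians(218.5)],13,(2,))
print(np.degrees(v[2])-158.5,res,pts(v,13))
a=S["frame"][130:250,215:355][:,:,::-1];b=T["frame"][130:250,250:390][:,:,::-1]
cv2.imwrite("pics/c6.png",cv2.resize(np.hstack([a,b]),None,fx=2.85,fy=2.85,interpolation=2))
```

```text
[ 368.77196706 -263.96946737  161.36212638] [9.39015054e-01 3.43873669e-01 8.58194273e-04 9.44779547e-04] [0.67706707 1.06719574 0.02128402]
59.42918267349904 [('jig_pivot', array([0.5, 2.9])), ('handle_post', array([-1.7, -0.1])), ('plunger_grip', array([-1.5, -0.7])), ('jig_pivot', array([ 0.9, -0.8])), ('handle_post', array([-3.2, -1.9])), ('plunger_grip', array([0.6, 0.4]))] {'jig_pivot': array([ 651.3, -126.8,   29. ]), 'handle_post': array([ 489.6019232 , -252.81084065,   58.        ]), 'plunger_grip': array([ 556.64746724, -200.56244331,   94.5       ])}
```

View pics/c6.png

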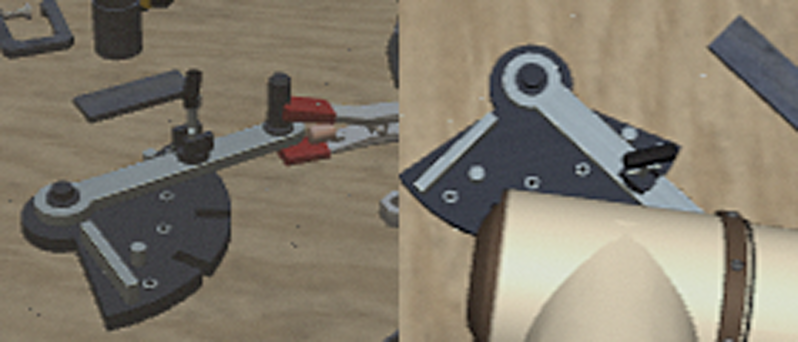

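The arm is at the far end and the bar is still parked upright, at side crop (192,90). In the top crop the bar runs from (622,160) to (675,148). I'll move over it now.

Call:
{"api": "arm_command", "payload": {"rows": [{"grip":0.7,"linear":[50,20,0],"rot":[0,0,0.18]},{"grip":0.7,"linear":[100,40,0],"rot":[0,0,0.36]},{"grip":0.7,"linear":[150,60,0],"rot":[0,0,0.54]},{"grip":0.7,"linear":[184.5,73.4,0],"rot":[0,0,0.72]},{"grip":0.7,"linear":[184.5,73.4,0],"rot":[0,0,0.9]},{"grip":0.7,"linear":[184.5,73.4,0],"rot":[0,0,1.08]},{"grip":0.7,"linear":[184.5,73.4,0],"rot":[0,0,1.26]},{"grip":0.7,"linear":[184.5,73.4,0],"rot":[0,0,1.44]},{"grip":0.7,"linear":[184.5,73.4,0],"rot":[0,0,1.62]},{"grip":0.7,"linear":[184.5,73.4,0],"rot":[0,0,1.8]}]}}

```text
clock: 15.18
position: [556.5, -200.1, 160.2]
ee_rot: [0.852, -0.524, -0.0, 0.0]
contact_force: [-0.2, -0.1, -0.9]
gripper_width: 59.7
grasp_force: 0.0
```

Call:
{"api": "arm_command", "payload": {"rows": [{"grip":0.7,"linear":[0,0,0],"rot":[0,0,0.18]},{"grip":0.7,"linear":[0,0,0],"rot":[0,0,0.36]},{"grip":0.7,"linear":[0,0,0],"rot":[0,0,0.38]},{"grip":0.7,"linear":[0,0,0],"rot":[0,0,0.38]}]}}

```text
clock: 15.68
position: [556.4, -200.2, 160.4]
ee_rot: [0.74, -0.673, -0.0, 0.0]
contact_force: [0.1, 0.6, 0.0]
gripper_width: 60.0
grasp_force: 0.0
```

Call:
{"api": "arm_command", "payload": {"rows": [{"grip":0.7,"linear":[1,-0.5,40],"rot":[0,0,0]},{"grip":0.7,"linear":[1,-0.5,71.5],"rot":[0,0,0]},{"grip":0.7,"linear":[1,-0.5,71.5],"rot":[0,0,0]},{"grip":0.3,"linear":[1,-0.5,71.5],"rot":[0,0,0]},{"grip":0.15,"linear":[1,-0.5,71.5],"rot":[0,0,0]},{"grip":0,"linear":[1,-0.5,71.5],"rot":[0,0,0]},{"grip":0,"linear":[1,-0.5,71.5],"rot":[0,0,0]},{"grip":0,"linear":[1,-0.5,71.5],"rot":[0,0,0]}]}}

```text
clock: 16.68
position: [557.6, -201.4, 90.7]
ee_rot: [0.739, -0.673, 0.001, -0.0]
contact_force: [-1.5, 0.9, 6.8]
gripper_width: 10.0
grasp_force: 62.2
```

Call:
{"api": "arm_command", "payload": {"rows": [{"grip":0,"linear":[0,0,-1.5],"rot":[0,0,0.1]},{"grip":0,"linear":[0,0,-1.5],"rot":[0,0,0.25]},{"grip":0,"linear":[0,0,-1.5],"rot":[0,0,0.4]},{"grip":0,"linear":[0,0,-1.5],"rot":[0,0,0.55]},{"grip":0,"linear":[0,0,-1.5],"rot":[0,0,0.7]},{"grip":0,"linear":[0,0,-1.5],"rot":[0,0,0.85]},{"grip":0,"linear":[0,0,-1.5],"rot":[0,0,0.97]},{"grip":0,"linear":[0,0,-1.5],"rot":[0,0,0.97]}]}}

```text
clock: 17.68
position: [556.8, -200.6, 88.9]
ee_rot: [-0.34, 0.94, 0.001, -0.0]
contact_force: [3.4, 0.7, -8.7]
gripper_width: 10.0
grasp_force: 60.3
```

Call:
{"api": "arm_command", "payload": {"rows": [{"grip":0,"linear":[0,0,4],"rot":[0,0,0]},{"grip":0,"linear":[0,0,8],"rot":[0,0,0]},{"grip":0,"linear":[0,0,8],"rot":[0,0,0]}]}}

```text
clock: 18.05
position: [556.2, -200.1, 81.4]
ee_rot: [-0.34, 0.94, 0.001, -0.0]
contact_force: [2.4, 4.4, -8.3]
gripper_width: 9.7
grasp_force: 60.4
```

Call:
{"api": "arm_command", "payload": {"rows": [{"grip":0.2,"linear":[0,0,0],"rot":[0,0,0]},{"grip":0.5,"linear":[0,0,0],"rot":[0,0,0]},{"grip":0.6,"linear":[0,0,-5],"rot":[0,0,0]},{"grip":0.6,"linear":[0,0,-50],"rot":[0,0,0]},{"grip":0.6,"linear":[0,0,-90],"rot":[0,0,0]},{"grip":0.6,"linear":[50,0,-120],"rot":[0,0,0]},{"grip":0.6,"linear":[110,0,-120],"rot":[0,0,0]},{"grip":0.6,"linear":[160,0,-120],"rot":[0,0,0]},{"grip":0.6,"linear":[160,0,-120],"rot":[0,0,0]}]}}

```text
clock: 19.18
position: [431.3, -305.3, 203.9]
ee_rot: [-0.338, 0.941, -0.001, 0.0]
contact_force: [0.5, 0.4, 0.6]
gripper_width: 51.2
grasp_force: 0.0
```

Run:
```python
from h import *
s=arm.read_state();print(s["position"],s["ee_rot"],s["contact_force"])
S=imaging.get_image("side");T=imaging.get_image("top")
for dz in(0,10,13):
    v,res=fit(T,S,[651.3,-126.8,np.radians(218.5)],dz,(2,));print(dz,np.degrees(v[2])-158.5,res)
a=S["frame"][130:250,215:355][:,:,::-1];b=T["frame"][130:250,250:390][:,:,::-1]
cv2.imwrite("pics/c7.png",cv2.resize(np.hstack([a,b]),None,fx=2.85,fy=2.85,interpolation=2))
```

```text
[ 431.33684976 -305.29587557  203.90369857] [-3.38112818e-01  9.41105396e-01 -5.06102714e-04  3.15480500e-04] [0.49515529 0.37534032 0.61548598]
0 59.54245205175715 [('jig_pivot', array([-0.2,  3.2])), ('jig_pivot', array([ 1.1, -2.5])), ('handle_post', array([ 1.3, -0.8])), ('plunger_grip', array([ 0.1, -0.7]))]
10 59.192295629853675 [('jig_pivot', array([-0.2,  3.2])), ('jig_pivot', array([ 1.1, -2.5])), ('handle_post', array([ 1.6, -0.6])), ('plunger_grip', array([ 0.2, -4.3]))]
13 59.17465208069012 [('jig_pivot', array([-0.2,  3.2])), ('jig_pivot', array([ 1.1, -2.5])), ('handle_post', array([ 1.6, -0.6])), ('plunger_grip', array([ 0.2, -5.4]))]
```

View pics/c7.png

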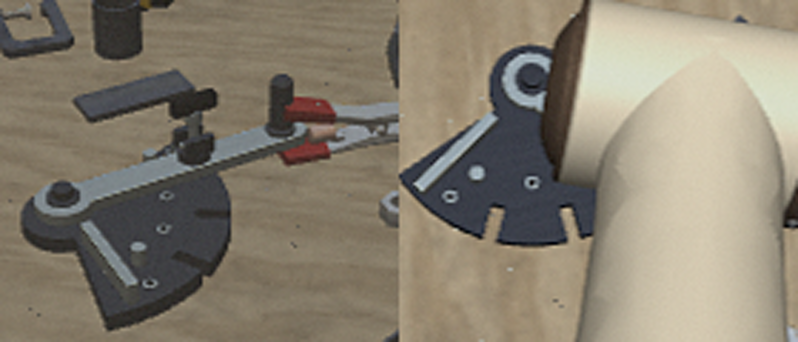

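The bar sits low again and lies along the arm. The bar-to-bush spacing is about 16 px, against 20 px when parked, and the dz=0 fit residual is 0.7 px against 4.3 px for a pin resting on the rim. The plunger is home, so I'm handing in.

```bash
python3 -c "
from bench import job
print(job.job_done())"
```

```text
the job is handed in; nothing more can be done
None
```

The job is handed in: by the camera images, the swing arm is in the 90° notch with the plunger home and the gripper clear. During the swing a finger hit the fixed earth clamp and the wrist reading reached about 112 N, close to the 120 N limit. I didn't nudge the handle to test the lock.

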